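Fetch the block plane from behind the finishing supplies

ROBOT

A 6-joint arm with a two-finger parallel gripper is mounted at the origin on the work surface. World frame = base frame: x ahead of the robot, y to its left, z up, the work surface at z = 0. Lengths are in mm, angles in rad, forces in N, time in s.
With the tool pointing down it reaches from about 300 to 775 mm from the base axis. Payload 14.6 kg.
Tool frame: the origin (TCP) lies between the finger pads; the fingertips stand manip.tip_reach ahead of it and the grasp point (between the pads) lies 5 mm behind it (manip.tip_reach is the distance from the TCP to the fingertips, in mm); z points along the fingers, y is the line along which they close (so a half turn about z gives the same grasp; the last joint's range is limited). The gripper opens to 94 mm and grips with 3 to 60 N. Pads are 16 mm wide; open, the fingers measure 119 mm over their backs; the gripper's body (75 mm by 177 mm) begins 78 mm behind the grasp point.
Start: joints at [1.039, 0.3, 1.521, -0, 1.321, -0.067], TCP at [246.53, 491.642, 219.446] pointing down, gripper open.
Joint ranges: [-3.03, 3.03], [-0.79, 2.21], [0.23, 2.52], [-1.04, 4.18], [0, 3.07], [-2.55, 2.55]. Speed limits (rad/s): [2.22, 2.22, 2.57, 3.14, 3.14, 3.14].

INTERFACE

Orientations are given as [roll, pitch, yaw] about the fixed x, y, z axes, in that order (R = Rz(yaw) Ry(pitch) Rx(roll)).
In Python, from cell import manip gives the robot as it stands. The module is installed in compiled form; this text tells all that it offers.
- The arm moves only by the shell command python3 -m creep 'ROWS' [FORCE]. ROWS is JSON, a list of rows, each a list of 3 entries, a list of its own where there are three numbers: the opening, from -1 (shut) to 1 (fully open), then the shift along the tool's x, y, z in cm, then the turn about the tool's z in units of 5 degrees (1.0 is 5 degrees). In form: [[grip, [tx, ty, tz], roll], ...]. A call has 1 to 12 rows; each row is the pose to reach, as a shift and turn from the pose commanded when the call began, along the tool's axes at that moment; what a row does not reach only later rows make up. A row lasts 1/10 s, in which the tool goes at most 50 mm and 8.59 degrees, less where a joint would pass 70% of its speed; a pose out of reach is approached as far as the arm can. A call with a gripper value outside its range is refused whole. The fingers move at their own pace and stop on an object; FORCE is the grip in N (left out, the last holds). Time passes only in rows, so rows that repeat a pose let the fingers close. It gives the time, the measured TCP pose, the force, the opening and the grip force at its end, in the units of the state.
- manip.read_state(): the state, without advancing time (a new reading comes with each control period).
- manip.camera(name): name is "side" or "top"; returns the picture (480x640x3 uint8, red, green, blue); there is no depth.
- manip.camera_params(name): a dict with "fovy" (degrees; the focal length in pixels is half the picture's height over the tangent of half this angle, whatever the lens; pixels are square), "cx", "cy" (the principal point, pixels), "k1" (the pictures are not rectified: a ray, as slopes to the right and down, at radius r is drawn at 1 + k1 r^2 times it, then the intrinsics apply), "origin" and "attitude" of the camera in the world. Camera axes: x right, y down, z forward; pixel columns grow to the right and rows downward; lengths in mm; the calibration is good to about 2 mm. A picture is of the moment at which its call begins. camera_params takes no time and is no camera call.
- manip.sign_off(): hands the job in; it is judged then, once.
The state is a dict: "clock": time; "joints": joint angles; "qd": joint speeds; "effort": joint torques, N m; "eef_pos": TCP position; "eef_rot": TCP orientation; "wrist_force": force on the tool from outside, world axes, zero at the start; "moment": the same for the moment, N m; "finger_gap": finger opening in mm; "finger_force": force on a finger pad.
Only numpy, scipy, OpenCV 4.12 (cv2) and the standard library are available. Lean on these libraries where they do the work, as an engineer would, in place of code of your own. Each camera call takes 0.05 s, during which the arm holds its last target. There are 200 camera calls.

TASK

The block plane lies on the storage board behind the glue bottle, the tin and the jar: first clear all three into the empty side tray, standing upright, then fetch the plane and set it gently, sole down, on the middle of the pale workpiece, lying along its length, and only then stand the bottle, the tin and the jar back upright, each on the same dark cork spot where it stood at the start. Knock nothing over, and leave the mug, the chisel and the tape roll alone.

Things in the scene. Friction and masses are not known exactly. Their poses are not given: they have to be found in the camera images.
- bottle: white plastic glue bottle, 52 mm across at the body and 126 mm tall, with a pointed orange nozzle; straight-sided below 91 mm, where to grip it (high up, so that the gripper clears the nozzle); 0.15 to 0.31 kg. Origin: centre of its underside; z up its axis.
- tin: plain round steel tin, 60 mm across, 98 mm tall, no neck; 0.21 to 0.42 kg. Origin: centre of its underside; z up its axis.
- jar: amber glass screw-top jar with a dark steel cap, 58 mm across, 100 mm tall, straight-sided below 69 mm; 0.20 to 0.39 kg. Origin: centre of its underside; z up its axis.
- plane: steel block plane, 160 mm long (x, brass knob at the +x nose), 48 mm wide (y), 0.39 to 0.77 kg. Its flat-sided body, to grip across the 48 mm, runs from x = -55 to +45 mm, up to 32 mm above the sole; wooden palm cap on it to 46 mm. Origin: middle of the sole; z up. At the start its length lies along the rack y, 5 to 15 mm behind the containers.
- rack: fixed plywood storage board, 220 (x) x 310 (y) x 18 mm; origin: centre of its underside. Back rail 10 mm thick, rising 30 mm above the board, along the +x edge. Three flush dark cork spots, 74 mm across, centred at x = -30, y = -100, 0, +100 mm; at the start one container stands centred on each, in any order, and the plane lies behind them at x = +33 mm.
- tray: fixed shallow plywood side tray, empty at the start, 280 (x) x 130 (y) mm outside, walls 6 mm thick and 16 mm high; floor 6 mm above its underside. The three containers fit in a row along its x, 85 mm apart. Origin: centre of its underside. It may be on either side of the rack.
- board: fixed pale wooden workpiece, 240 (x, its length) x 110 (y) x 20 mm thick, held between two low steel bench dogs (18 mm across, 14 mm high) at its ends. The plane goes on the middle of its top, 20 mm above its origin (centre of the underside). On the other side from the tray.
- mug: white mug, 76 mm across, 85 mm tall, handle at +y; bystander, not to be moved. Origin: centre of its underside.
- chisel: wood-handled chisel lying on the bench beyond the rack, 240 mm long along its x; bystander, not to be moved.
- tape: brown cardboard tape roll lying flat, 92 mm across, 36 mm high; bystander, not to be moved. Origin: centre of its underside.

How it is judged:
By the outcome, as a careful person would: the job done as asked, in the order asked, and still so for the second after the job is handed in, with the robot touching nothing.
It also fails if it takes over 144 s, if anything falls off the work surface, if the arm or the gripper's body presses on something with over 40 N, if the wrist force passes 120 N, or if a joint passes its speed limit or range.

## Working session

There is one attempt and no reset: what is moved stays moved. The work goes in short steps, Python scripts to look and compute and a shell command to move; the robot and the scene stay as the last step left them, time stands still between calls to the robot, and variables do not carry over. Pictures are saved under pics/ and viewed, at most 14 in all, crops included, and the job is handed in when it is done.

```bash
mkdir -p pics; python3 - <<'E'
from cell import manip
import cv2
for n in("top","side"):
    im=manip.camera(n); cv2.imwrite(f"pics/{n}0.png",im[:,:,::-1]); print(manip.camera_params(n))
s=manip.read_state(); print(s, manip.tip_reach)
E
```

```text
{'fovy': 49.4432464973271, 'cx': 318.4271137437216, 'cy': 242.61240247417737, 'k1': -0.03386507778040238, 'origin': array([ 418.24190988,   17.66664982, 1110.27554473]), 'attitude': array([-2.99007851, -0.01171861, -1.56025774])}
{'fovy': 55.461111242469826, 'cx': 326.5512867834184, 'cy': 239.29362877193554, 'k1': -0.06283316129633705, 'origin': array([ 212.15467264, -552.80800014,  555.91832968]), 'attitude': array([-2.20722675,  0.00284366, -0.59483452])}
{'clock': 0.1, 'joints': array([ 1.03939834e+00,  3.00392803e-01,  1.52152806e+00, -3.21489125e-06,
        1.32067867e+00, -6.65870837e-02]), 'qd': array([ 0.00020105, -0.00087507, -0.0016928 ,  0.0005854 ,  0.00094987,
        0.0004683 ]), 'effort': array([ 9.45560205e-04, -5.32639146e+01, -3.53283513e+01,  7.09014013e-02,
        2.35521037e-02, -9.77606578e-05]), 'eef_pos': array([246.42492177, 491.46006134, 218.95169382]), 'eef_rot': array([-3.14058780e+00, -6.38884943e-05,  2.67678251e+00]), 'wrist_force': array([ 0.75806252,  0.59898848, -0.15557102]), 'moment': array([-0.03068029, -0.0019233 , -0.0444057 ]), 'finger_force': 0.0, 'finger_gap': 94.03061201447164} 14.0
```

View pics/top0.png

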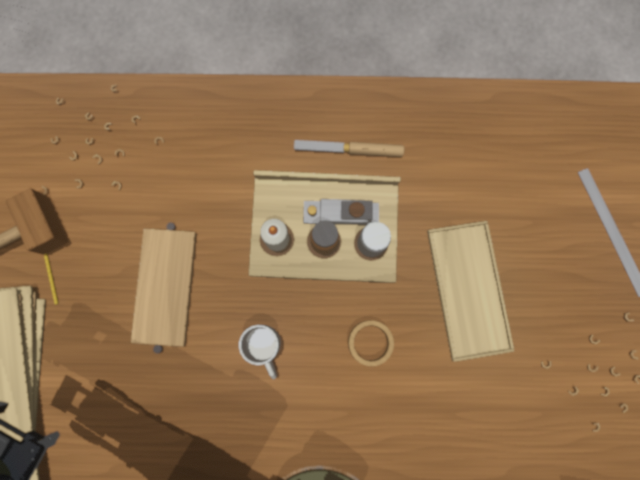

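View pics/side0.png

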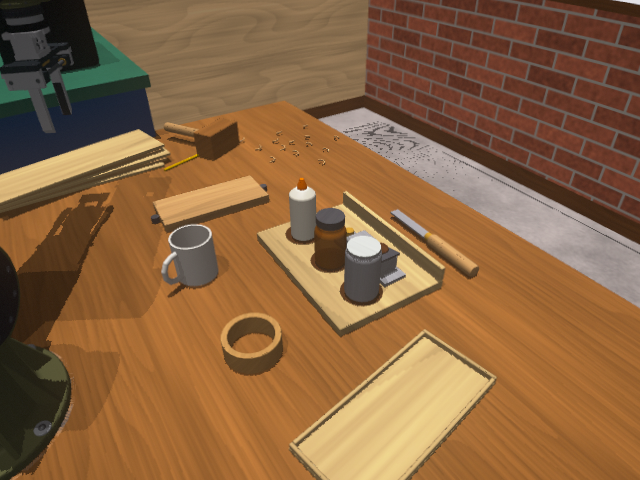

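The top view shows the rack from (250,172) to (400,282), with the bottle at (274,235), jar at (325,235), tin at (376,237) and plane at (342,211), nose toward the left (+y). The tray is on the right at (470,290), the workpiece on the left at (164,288), and the mug (262,345) and tape (371,343) are in front. The side view agrees.

```bash
cat > h.py <<'E'
import numpy as np, cv2
from scipy.spatial.transform import Rotation as R
from cell import manip
def cam(n):
    p=manip.camera_params(n); f=240/np.tan(np.radians(p["fovy"])/2)
    K=np.array([[f,0,p["cx"]],[0,f,p["cy"]],[0,0,1.]])
    return K,np.array([p["k1"],0,0,0.]),R.from_euler("xyz",p["attitude"]).as_matrix(),p["origin"]
def w(n,px,z):
    K,d,A,o=cam(n)
    u=cv2.undistortPoints(np.array(px,float).reshape(-1,1,2),K,d).reshape(-1,2)
    r=np.c_[u,np.ones(len(u))]@A.T
    return o+r*((z-o[2])/r[:,2])[:,None]
def proj(n,P):
    K,d,A,o=cam(n)
    return cv2.projectPoints(((np.array(P,float).reshape(-1,3)-o)@A).reshape(-1,1,3),np.zeros(3),np.zeros(3),K,d)[0].reshape(-1,2)
E
python3 - <<'E'
from h import *
im=cv2.imread("pics/top0.png"); hsv=cv2.cvtColor(im,cv2.COLOR_BGR2HSV)
for nm,p in dict(rack=(260,265),tray=(470,290),board=(164,300),bench=(420,400)).items(): print(nm,hsv[p[1],p[0]])
ys=slice(150,380); xs=slice(110,530)
c=im[190:290,230:430]; cv2.imwrite("pics/rackc.png",cv2.resize(im[165:295,235:415],None,fx=4,fy=4,interpolation=cv2.INTER_CUBIC))
a=np.hstack([im[215:365,120:205],im[215:365,420:520]]); cv2.imwrite("pics/sides.png",cv2.resize(a,None,fx=4,fy=4,interpolation=cv2.INTER_CUBIC))
E
```

```text
rack [ 21  77 178]
tray [ 21  74 193]
board [ 18  91 187]
bench [ 15 136 148]
```

View pics/rackc.png

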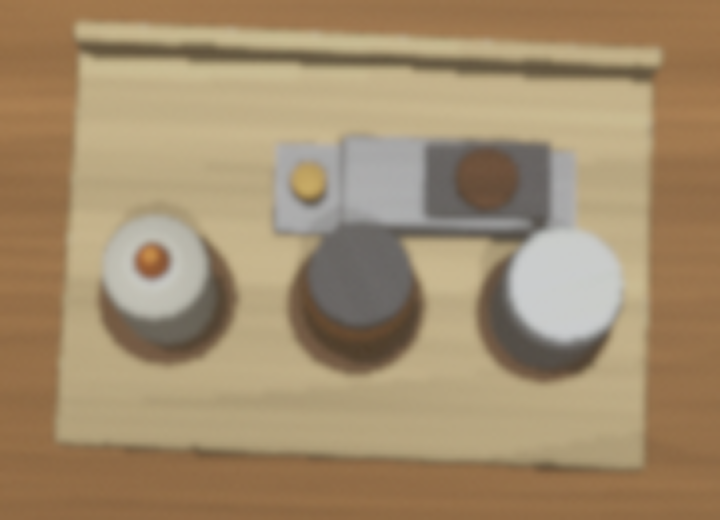

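View pics/sides.png

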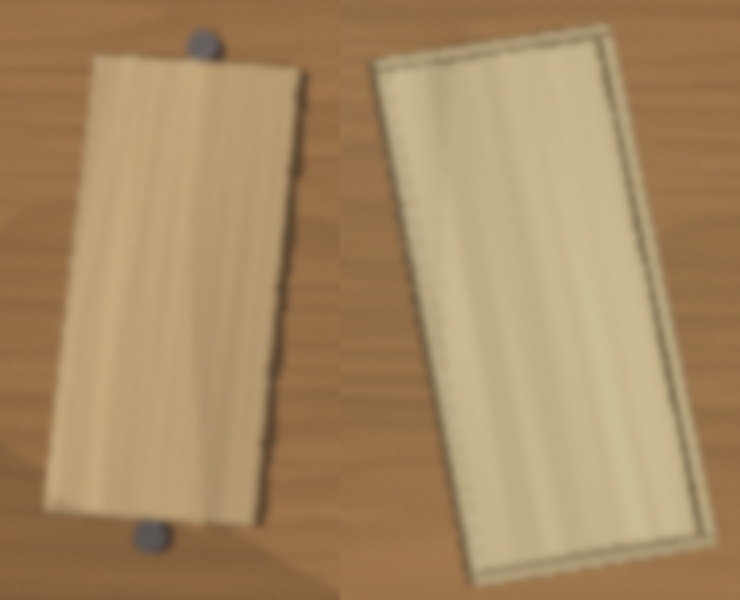

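The crops show the rack corners at (56,441), (645,467), (661,50) and (78,22), the nozzle at (152,260), cap at (360,275), tin top at (565,285) and plane from 272 to 577. The four corners each of the board and the tray are also clear.

```bash
cat > scene.py <<'E'
from h import *
def px(pts,ox,oy): return (np.array(pts,float)+.5)/4-.5+[ox,oy]
def ang(v): return np.degrees(np.arctan2(v[1],v[0]))
def rk(p,z): return w("top",px(p,235,165),z)[:,:2]
f=rk([(56,441),(645,467)],18); b=rk([(78,22),(661,50)],48)
v=(f[0]-f[1])+(b[0]-b[1]); rackyaw=ang(v)-90   # rack +y direction
cth=np.radians(rackyaw); ex=np.array([np.cos(cth),np.sin(cth)]); ey=np.array([-ex[1],ex[0]])
rackc=(f.mean(0)+b.mean(0))/2
spots=[rackc-30*ex+k*ey for k in(100,0,-100)]
bd=w("top",px([(93,57),(302,68),(258,524),(43,511)],120,215),20)[:,:2]
tr=w("top",px([(372,62),(608,25),(716,541),(473,584)],335+0,215)+[0,0],16)[:,:2]
boardc=bd.mean(0); boardyaw=ang(bd[0]-bd[3]+bd[1]-bd[2])
trayc=tr.mean(0); trayyaw=ang(tr[0]-tr[3]+tr[1]-tr[2])
if __name__=="__main__":
    np.set_printoptions(precision=1,suppress=True)
    n=np.linalg.norm
    print("rack",rackc,rackyaw,n(f[0]-f[1]),n(b[0]-b[1]),n(b.mean(0)-f.mean(0)))
    print("spots",spots)
    print("tops",rk([(152,260)],144),rk([(360,275)],118),rk([(565,285)],116))
    print("board",boardc,boardyaw,n(bd[0]-bd[3]),n(bd[0]-bd[1]))
    print("tray",trayc,trayyaw,n(tr[0]-tr[3]),n(tr[0]-tr[1]))
    pb=rk([(340,137),(550,145),(548,235),(340,230)],50); print("plane body",pb,pb.mean(0),ang(pb[0]-pb[1]), "knob",rk([(308,180)],60), "ends",rk([(275,187),(577,190)],30))
    print("plane exp",rackc+33*ex)
E
python3 scene.py
```

```text
rack [618.8  -6. ] -1.9533793945028322 309.53437675143005 307.5054360053959 218.14750175910717
spots [array([592.3,  95. ]), array([588.8,  -5. ]), array([ 585.4, -104.9])]
tops [[589.5  94.3]] [[588.1  -4.1]] [[ 584.7 -103.5]]
board [488.6 330.1] -2.8555794515814656 237.73538036128215 111.56720793518573
tray [ 489.9 -314.4] 9.760761249241337 277.2440620699207 130.1500448318523
plane body [[ 672.5    5.4]
 [ 669.8 -104.2]
 [ 622.  -102.9]
 [ 623.2    4.9]] [646.9 -49.2] 88.54573187160248 knob [[647.2  21.8]] ends [[ 649.8   39.3]
 [ 650.3 -120.7]]
plane exp [651.8  -7.1]
```

```bash
cat > go.py <<'E'
import sys
from scene import *
# usage: go.py x y z yawdeg : prints shift (cm, tool axes) and turn units
S=dict(bottle=(591,95),jar=(588.5,-4.5),tin=(585,-104))
s=manip.read_state(); A=R.from_euler("xyz",s["eef_rot"])
if len(sys.argv)>1:
    x,y,z,yaw=map(float,sys.argv[1:])
    d=np.array([x,y,z])-s["eef_pos"]
    dy=(yaw-np.degrees(s["eef_rot"][2])+180)%360-180
    print("shift",np.round(A.inv().apply(d)/10,2),"turn",round(-dy/5,2))
print("t",s["clock"],"pos",s["eef_pos"].round(1),"yaw",np.degrees(s["eef_rot"]).round(1),"gap",round(s["finger_gap"],1),s["finger_force"],"F",s["wrist_force"].round(1),"j",s["joints"].round(2))
E
python3 go.py 585 -104 200 -2; python3 -c "
from scene import *
c=np.radians(trayyaw);e=np.array([np.cos(c),np.sin(c)])
for k in(-85,0,85):print(trayc+k*e)"
```

```text
shift [-56.96 -38.05   1.93] turn 31.07
t 0.1 pos [246.4 491.5 219. ] yaw [-179.9   -0.   153.4] gap 94.0 0.0 F [ 0.8  0.6 -0.2] j [ 1.04  0.3   1.52 -0.    1.32 -0.07]
[ 406.11040639 -328.82834896]
[ 489.87996633 -314.41790734]
[ 573.64952627 -300.00746573]
```

```bash
python3 -m creep '[[0.6,[-14,-9.5,0],8],[0.6,[-28,-19,0],16],[0.6,[-42,-28.5,0],24],[0.6,[-57,-38,0],31],[0.6,[-57,-38,0],31],[0.6,[-57,-38,0],31],[0.6,[-57,-38,0],31],[0.6,[-57,-38,0],31],[0.6,[-57,-38,0],31],[0.6,[-57,-38,0],31],[0.6,[-57,-38,0],31],[0.6,[-57,-38,0],31]]' 40; python3 go.py 585 -104 200 -2
```

```text
clock: 1.3
eef_pos: [544.0, -31.8, 219.3]
eef_rot: [-3.141, 0.0, 0.87]
wrist_force: [-0.4, 0.7, 0.6]
finger_gap: 75.5
finger_force: 0.0
shift [-2.88  7.79  1.92] turn 10.37
t 1.3 pos [544.  -31.8 219.3] yaw [-180.     0.    49.9] gap 75.5 0.0 F [-0.4  0.7  0.6] j [-0.13  0.29  1.54  0.    1.32  0.57]
```

```bash
python3 -m creep '[[0.6,[-2.9,7.8,0],2],[0.6,[-2.9,7.8,0],4],[0.6,[-2.9,7.8,1],6],[0.6,[-2.9,7.8,2],10.4],[0.6,[-2.9,7.8,2],10.4],[0.6,[-2.9,7.8,2],10.4],[0.6,[-2.9,7.8,2],10.4],[0.6,[-2.9,7.8,2],10.4],[0.6,[-2.9,7.8,2],10.4]]' 40; python3 go.py 585 -104 81 -2
```

```text
clock: 2.2
eef_pos: [584.8, -101.9, 199.4]
eef_rot: [-3.142, 0.0, -0.027]
wrist_force: [-0.3, 0.3, 0.5]
finger_gap: 75.2
finger_force: 0.0
shift [ 0.02  0.21 11.84] turn 0.09
t 2.2 pos [ 584.8 -101.9  199.4] yaw [-180.     0.    -1.6] gap 75.2 0.0 F [-0.3  0.3  0.5] j [-0.23  0.41  1.42 -0.    1.31  1.36]
```

```bash
python3 -m creep '[[0.6,[0,0.2,3],0],[0.6,[0,0.2,6],0],[0.6,[0,0.2,8.5],0],[0.6,[0,0.2,10.5],0],[0.6,[0,0.2,11.8],0],[0.6,[0,0.2,11.8],0],[-0.2,[0,0.2,11.8],0],[-0.2,[0,0.2,11.8],0],[-0.2,[0,0.2,11.8],0],[-0.2,[0,0.2,11.8],0],[-0.2,[0,0.2,11.8],0],[-0.2,[0,0.2,11.8],0]]' 35; python3 go.py 585 -104 181 -2; python3 -c "
from h import *
cv2.imwrite('pics/s1.png',cv2.resize(manip.camera('side')[130:380,200:520,::-1],None,fx=2,fy=2))"
```

```text
clock: 3.4
eef_pos: [585.4, -104.0, 82.7]
eef_rot: [3.141, -0.002, -0.031]
wrist_force: [0.2, -0.0, 7.1]
finger_gap: 59.3
finger_force: 35.0
shift [-0.02  0.   -9.83] turn 0.05
t 3.4 pos [ 585.4 -104.    82.7] yaw [ 1.8e+02 -1.0e-01 -1.8e+00] gap 59.3 35.0014976458624 F [ 0.2 -0.   7.1] j [-0.24  0.54  1.52  0.    1.08  1.36]
```

View pics/s1.png

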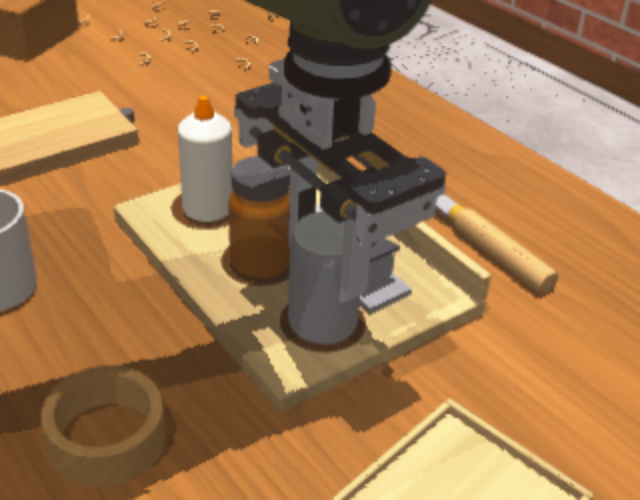

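The picture shows the tin gripped squarely at about (330,290), with the jar and bottle untouched.

```bash
python3 -m creep '[[-0.2,[0,0,-1],0],[-0.2,[0,0,-3],0],[-0.2,[0,0,-5],0],[-0.2,[0,0,-7],0],[-0.2,[0,0,-8],0],[-0.2,[0,0,-8],0],[-0.2,[0,0,-8],0]]' 35; python3 go.py 406 -328.8 160 9.8
```

```text
clock: 4.15
eef_pos: [584.4, -103.9, 160.7]
eef_rot: [-3.141, 0.001, -0.031]
wrist_force: [-0.3, 0.1, -2.4]
finger_gap: 59.4
finger_force: 35.0
shift [-17.14  23.03   0.09] turn -2.31
t 4.15 pos [ 584.4 -103.9  160.7] yaw [-1.8e+02  1.0e-01 -1.8e+00] gap 59.4 34.999321529176086 F [-0.3  0.1 -2.4] j [-0.24  0.45  1.46 -0.    1.24  1.36]
```

```bash
python3 -m creep '[[-0.2,[-1.2,1.6,0],0],[-0.2,[-3.6,4.8,0],-0.5],[-0.2,[-6.3,8.4,0],-1],[-0.2,[-9,12,0],-1.4],[-0.2,[-11.7,15.6,0],-1.8],[-0.2,[-14.2,19,0],-2.1],[-0.2,[-16,21.5,0],-2.3],[-0.2,[-17.1,23,0],-2.3],[-0.2,[-17.1,23,0],-2.3],[-0.2,[-17.1,23,0],-2.3],[-0.2,[-17.1,23,0],-2.3]]' 35; python3 go.py 406 -328.8 71 9.8
```

```text
clock: 5.25
eef_pos: [407.2, -327.7, 161.0]
eef_rot: [-3.141, 0.0, 0.171]
wrist_force: [0.6, -0.4, -2.8]
finger_gap: 59.4
finger_force: 35.0
shift [-0.13  0.09  9.  ] turn -0.0
t 5.25 pos [ 407.2 -327.7  161. ] yaw [-180.     0.     9.8] gap 59.4 34.999361713416874 F [ 0.6 -0.4 -2.8] j [-0.75  0.3   1.67  0.    1.18  0.65]
```

```bash
python3 -m creep '[[-0.2,[-0.1,0.1,2],0],[-0.2,[-0.1,0.1,4],0],[-0.2,[-0.1,0.1,6],0],[-0.2,[-0.1,0.1,7.5],0],[-0.2,[-0.1,0.1,8.2],0],[-0.2,[-0.1,0.1,8.5],0],[-0.2,[-0.1,0.1,8.7],0],[-0.2,[-0.1,0.1,8.9],0],[-0.2,[-0.1,0.1,8.9],0],[-0.2,[-0.1,0.1,8.9],0]]' 35; python3 go.py 406 -328.8 71 9.8
```

```text
clock: 6.25
eef_pos: [406.1, -329.8, 72.8]
eef_rot: [3.141, -0.0, 0.17]
wrist_force: [-0.8, -0.9, -1.2]
finger_gap: 60.0
finger_force: 35.0
shift [ 0.01 -0.1   0.18] turn -0.01
t 6.25 pos [ 406.1 -329.8   72.8] yaw [180.   -0.    9.7] gap 60.0 34.999376989435405 F [-0.8 -0.9 -1.2] j [-0.75  0.41  1.74 -0.    0.99  0.65]
```

```bash
python3 -m creep '[[-0.2,[0,0,0.05],0],[-0.2,[0,0,0.1],0],[-0.2,[0,0,0.15],0],[-0.2,[0,0,0.15],0]]' 35;  python3 -m creep '[[0.5,[0,0,0],0],[0.5,[0,0,0],0],[0.5,[0,0,0],0],[0.5,[0,0,-1],0],[0.5,[0,0,-4],0],[0.5,[0,0,-8],0],[0.5,[0,0,-12],0],[0.5,[0,0,-12],0],[0.5,[0,0,-12],0]]' 35; python3 go.py 588.5 -4.5 190 -2
```

```text
clock: 6.65
eef_pos: [405.9, -329.7, 70.9]
eef_rot: [-3.142, 0.0, 0.17]
wrist_force: [0.5, -0.4, -2.8]
finger_gap: 59.9
finger_force: 35.0
clock: 7.55
eef_pos: [406.1, -329.8, 191.9]
eef_rot: [3.14, -0.001, 0.17]
wrist_force: [-0.1, 0.1, -0.5]
finger_gap: 70.5
finger_force: 0.0
shift [ 23.48 -28.98   0.17] turn 2.35
t 7.55 pos [ 406.1 -329.8  191.9] yaw [ 1.799e+02 -1.000e-01  9.700e+00] gap 70.5 0.0 F [-0.1  0.1 -0.5] j [-0.75  0.26  1.63 -0.    1.24  0.65]
```

```bash
python3 -m creep '[[0.6,[3,-3.7,0],0.5],[0.6,[6,-7.4,0],1],[0.6,[9,-11.1,0],1.5],[0.6,[12,-14.8,0],2],[0.6,[15,-18.5,0],2.35],[0.6,[18,-22.2,0],2.35],[0.6,[21,-25.9,0],2.35],[0.6,[23.5,-29,0],2.35],[0.6,[23.5,-29,0],2.35],[0.6,[23.5,-29,0],2.35],[0.6,[23.5,-29,0],2.35]]' 35; python3 go.py 588.5 -4.5 69 -2;python3 -c "
from h import *
cv2.imwrite('pics/t2.png',cv2.resize(manip.camera('top')[160:370,230:530,::-1],None,fx=2,fy=2))"
```

```text
clock: 8.65
eef_pos: [587.9, -5.0, 190.2]
eef_rot: [3.141, 0.001, -0.036]
wrist_force: [0.5, -0.5, -0.1]
finger_gap: 75.1
finger_force: 0.0
shift [ 0.07 -0.05 12.12] turn -0.01
t 8.65 pos [587.9  -5.  190.2] yaw [ 1.8e+02  1.0e-01 -2.1e+00] gap 75.1 0.0 F [ 0.5 -0.5 -0.1] j [-0.07  0.41  1.44 -0.    1.29  1.54]
```

View pics/t2.png

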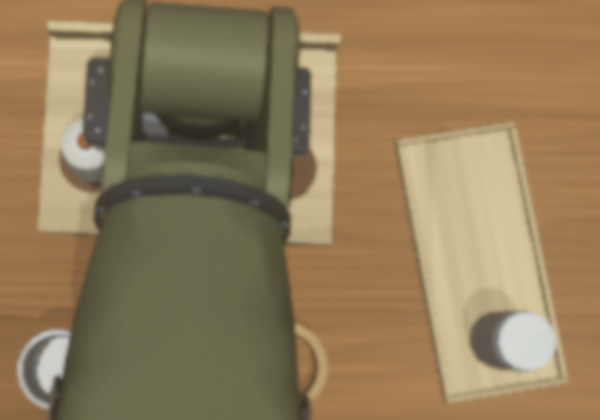

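The tin stands upright in the near end of the tray, its top at (527,342) in the crop. Next is the jar.

```bash
python3 -m creep '[[0.6,[0,0,3],0],[0.6,[0,0,6],0],[0.6,[0,0,8.5],0],[0.6,[0,0,10.5],0],[0.6,[0,0,11.8],0],[0.6,[0,0,12.1],0],[0.6,[0,0,12.1],0],[-0.2,[0,0,12.1],0],[-0.2,[0,0,12.1],0],[-0.2,[0,0,12.1],0],[-0.2,[0,0,12.1],0],[-0.2,[0,0,12.1],0]]' 35; python3 -m creep '[[-0.2,[0,0,0],0],[-0.2,[0,0,-1],0],[-0.2,[0,0,-3],0],[-0.2,[0,0,-5],0],[-0.2,[0,0,-7],0],[-0.2,[0,0,-8],0],[-0.2,[0,0,-8],0],[-0.2,[0,0,-8],0]]' 35; python3 go.py 490 -314.4 148 9.8
```

```text
clock: 9.9
eef_pos: [588.9, -4.1, 70.8]
eef_rot: [3.142, -0.001, -0.035]
wrist_force: [-1.4, -0.6, 5.7]
finger_gap: 56.9
finger_force: 35.0
clock: 10.7
eef_pos: [588.2, -4.1, 149.1]
eef_rot: [-3.142, 0.001, -0.035]
wrist_force: [0.3, -0.1, -3.5]
finger_gap: 57.1
finger_force: 35.0
shift [-8.72 31.35  0.12] turn -2.36
t 10.7 pos [588.2  -4.1 149.1] yaw [-1.8e+02  1.0e-01 -2.0e+00] gap 57.1 34.99911825056188 F [ 0.3 -0.1 -3.5] j [-0.07  0.45  1.49 -0.    1.21  1.54]
```

```bash
python3 -m creep '[[-0.2,[-0.5,1.6,0],0],[-0.2,[-1.3,4.8,0],-0.5],[-0.2,[-2.4,8.6,0],-1],[-0.2,[-3.5,12.5,0],-1.4],[-0.2,[-4.6,16.5,0],-1.8],[-0.2,[-5.7,20.5,0],-2.1],[-0.2,[-6.8,24.5,0],-2.35],[-0.2,[-7.8,28,0],-2.35],[-0.2,[-8.5,30.4,0],-2.35],[-0.2,[-8.7,31.3,0],-2.35],[-0.2,[-8.7,31.3,0],-2.35],[-0.2,[-8.7,31.3,0],-2.35]]' 35; python3 go.py 490 -314.4 59 9.8
```

```text
clock: 11.9
eef_pos: [490.6, -313.2, 149.5]
eef_rot: [-3.141, 0.001, 0.17]
wrist_force: [0.3, 0.5, -3.3]
finger_gap: 57.0
finger_force: 35.0
shift [-0.07  0.12  9.05] turn -0.01
t 11.9 pos [ 490.6 -313.2  149.5] yaw [-180.     0.     9.8] gap 57.0 34.9992463469971 F [ 0.3  0.5 -3.3] j [-0.63  0.43  1.51  0.    1.2   0.77]
```

```bash
python3 -m creep '[[-0.2,[0,0.1,2],0],[-0.2,[0,0.1,4],0],[-0.2,[0,0.1,6],0],[-0.2,[0,0.1,7.5],0],[-0.2,[0,0.1,8.2],0],[-0.2,[0,0.1,8.6],0],[-0.2,[0,0.1,8.8],0],[-0.2,[0,0.1,8.9],0],[-0.2,[0,0.1,9],0],[-0.2,[0,0.1,9.1],0],[-0.2,[0,0.1,9.1],0],[-0.2,[0,0.1,9.1],0]]' 35; python3 -m creep '[[0.5,[0,0,0],0],[0.5,[0,0,0],0],[0.5,[0,0,0],0],[0.5,[0,0,-1],0],[0.5,[0,0,-4],0],[0.5,[0,0,-8],0],[0.5,[0,0,-12],0],[0.5,[0,0,-15],0],[0.5,[0,0,-15],0],[0.5,[0,0,-15],0]]' 35; python3 go.py 590.5 95 205 -2
```

```text
clock: 13.1
eef_pos: [490.8, -314.9, 59.1]
eef_rot: [3.141, -0.0, 0.17]
wrist_force: [0.8, -0.8, -2.7]
finger_gap: 57.3
finger_force: 35.0
clock: 14.1
eef_pos: [490.8, -314.9, 209.6]
eef_rot: [3.141, -0.001, 0.17]
wrist_force: [0.3, -0.2, -0.4]
finger_gap: 70.6
finger_force: 0.0
shift [ 16.76 -38.71   0.44] turn 2.35
t 14.1 pos [ 490.8 -314.9  209.6] yaw [ 1.799e+02 -1.000e-01  9.700e+00] gap 70.6 0.0 F [ 0.3 -0.2 -0.4] j [-0.63  0.38  1.44  0.    1.32  0.77]
```

Now the bottle, with TCP at 91.

```bash
python3 -m creep '[[0.6,[1.7,-3.9,0],0.5],[0.6,[3.4,-7.8,0],1],[0.6,[5.1,-11.7,0],1.5],[0.6,[6.8,-15.6,0],2],[0.6,[8.5,-19.5,0],2.35],[0.6,[10.2,-23.4,0],2.35],[0.6,[11.9,-27.3,0],2.35],[0.6,[13.6,-31.2,0],2.35],[0.6,[15.3,-35.1,0],2.35],[0.6,[16.8,-38.7,0.4],2.35],[0.6,[16.8,-38.7,0.4],2.35],[0.6,[16.8,-38.7,0.4],2.35]]' 35; python3 -m creep '[[0.6,[0,0,0],0],[0.6,[0,0,0],0]]'; python3 go.py 590.5 95 91 -2
```

```text
clock: 15.3
eef_pos: [590.4, 95.3, 203.5]
eef_rot: [3.141, 0.002, -0.034]
wrist_force: [0.1, -0.4, 0.1]
finger_gap: 75.1
finger_force: 0.0
clock: 15.5
eef_pos: [590.8, 93.8, 204.9]
eef_rot: [3.141, 0.0, -0.037]
wrist_force: [-0.1, 0.3, -0.8]
finger_gap: 75.1
finger_force: 0.0
shift [-0.03 -0.12 11.39] turn -0.02
t 15.5 pos [590.8  93.8 204.9] yaw [180.    0.   -2.1] gap 75.1 0.0 F [-0.1  0.3 -0.8] j [ 0.1   0.42  1.39 -0.    1.33  1.7 ]
```

```bash
python3 -m creep '[[0.6,[0,-0.1,3],0],[0.6,[0,-0.1,6],0],[0.6,[0,-0.1,8.5],0],[0.6,[0,-0.1,10.5],0],[0.6,[0,-0.1,11.2],0],[0.6,[0,-0.1,11.4],0],[0.6,[0,-0.1,11.4],0],[-0.3,[0,-0.1,11.4],0],[-0.3,[0,-0.1,11.4],0],[-0.3,[0,-0.1,11.4],0],[-0.3,[0,-0.1,11.4],0],[-0.3,[0,-0.1,11.4],0]]' 30; python3 -m creep '[[-0.3,[0,0,0],0],[-0.3,[0,0,-1],0],[-0.3,[0,0,-3],0],[-0.3,[0,0,-5],0],[-0.3,[0,0,-7],0],[-0.3,[0,0,-8],0],[-0.3,[0,0,-8],0],[-0.3,[0,0,-8],0]]' 30; python3 go.py 573.7 -300 170 9.8
```

```text
clock: 16.7
eef_pos: [591.1, 96.0, 91.4]
eef_rot: [-3.142, -0.001, -0.035]
wrist_force: [-1.5, -0.7, 4.3]
finger_gap: 51.5
finger_force: 30.0
clock: 17.5
eef_pos: [590.6, 95.9, 170.1]
eef_rot: [3.141, 0.001, -0.035]
wrist_force: [-0.4, -0.5, -1.8]
finger_gap: 51.3
finger_force: 30.0
shift [-3.000e-01  3.963e+01  1.000e-02] turn -2.36
t 17.5 pos [590.6  95.9 170.1] yaw [ 1.8e+02  1.0e-01 -2.0e+00] gap 51.3 29.999387639109045 F [-0.4 -0.5 -1.8] j [0.1  0.45 1.43 0.   1.26 1.71]
```

```bash
python3 -m creep '[[-0.3,[0,1.6,0],0],[-0.3,[0,5,0],-0.5],[-0.3,[0,9,0],-1],[-0.3,[-0.1,13,0],-1.4],[-0.3,[-0.1,17,0],-1.8],[-0.3,[-0.1,21,0],-2.1],[-0.3,[-0.2,25,0],-2.35],[-0.3,[-0.2,29,0],-2.35],[-0.3,[-0.3,33,0],-2.35],[-0.3,[-0.3,36.5,0],-2.35],[-0.3,[-0.3,38.8,0],-2.35],[-0.3,[-0.3,39.6,0],-2.35]]' 30; python3 -m creep '[[-0.3,[0,0,0],0],[-0.3,[0,0,0],0],[-0.3,[0,0,0],0]]'; python3 go.py 573.7 -300 79.4 9.8
```

```text
clock: 18.7
eef_pos: [572.7, -302.4, 169.6]
eef_rot: [-3.141, 0.002, 0.167]
wrist_force: [-0.1, 0.7, -2.2]
finger_gap: 51.5
finger_force: 30.0
clock: 19.0
eef_pos: [574.2, -298.5, 170.9]
eef_rot: [-3.141, 0.0, 0.171]
wrist_force: [-0.3, -0.5, -2.9]
finger_gap: 51.2
finger_force: 30.0
shift [-0.07  0.14  9.15] turn 0.0
t 19.0 pos [ 574.2 -298.5  170.9] yaw [-180.     0.     9.8] gap 51.2 29.99956018058583 F [-0.3 -0.5 -2.9] j [-0.54  0.56  1.27  0.    1.31  0.86]
```

```bash
python3 -m creep '[[-0.3,[0,0.1,2],0],[-0.3,[0,0.1,4],0],[-0.3,[0,0.1,6],0],[-0.3,[0,0.1,7.5],0],[-0.3,[0,0.1,8.2],0],[-0.3,[0,0.1,8.6],0],[-0.3,[0,0.1,8.8],0],[-0.3,[0,0.1,8.9],0],[-0.3,[0,0.1,9],0],[-0.3,[0,0.1,9.1],0],[-0.3,[0,0.1,9.1],0],[-0.3,[0,0.1,9.1],0]]' 30; python3 -m creep '[[0.4,[0,0,0],0],[0.4,[0,0,0],0],[0.4,[0,0,0],0],[0.4,[0,0,-1],0],[0.4,[0,0,-4],0],[0.4,[0,0,-8],0],[0.4,[0,0,-11],0],[0.4,[0,0,-11],0],[0.4,[0,0,-11],0]]'; python3 go.py 648 -42 200 88; python3 -c "
from h import *
cv2.imwrite('pics/t3.png',cv2.resize(manip.camera('top')[165:295,235:415,::-1],None,fx=4,fy=4,interpolation=2))"
```

```text
clock: 20.2
eef_pos: [574.2, -300.7, 80.1]
eef_rot: [3.141, -0.0, 0.17]
wrist_force: [-0.2, 0.3, -1.9]
finger_gap: 51.5
finger_force: 30.0
clock: 21.1
eef_pos: [574.2, -300.7, 190.7]
eef_rot: [3.141, -0.001, 0.17]
wrist_force: [0.3, -0.2, -0.2]
finger_gap: 66.0
finger_force: 0.0
shift [ 11.65 -24.25  -0.94] turn -15.65
t 21.1 pos [ 574.2 -300.7  190.7] yaw [ 1.8e+02 -1.0e-01  9.7e+00] gap 66.0 0.0 F [ 0.3 -0.2 -0.2] j [-0.54  0.54  1.25  0.    1.35  0.86]
```

View pics/t3.png

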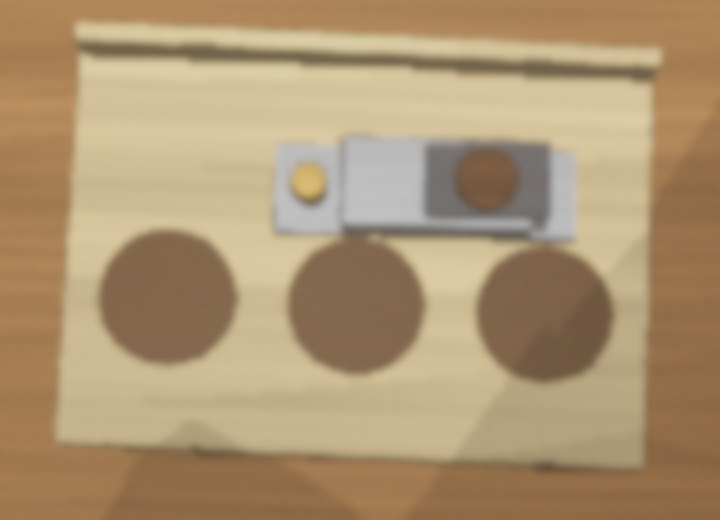

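The rack is clear of containers. The cork spots are centred at (168,297), (357,305) and (545,314) in the crop. The plane's sole plate runs from (274,188) to (575,197), knob to the left.

```bash
python3 - <<'E'
from scene import *
np.set_printoptions(precision=1,suppress=True)
print("spots",rk([(168,297),(357,305),(545,314)],18))
c=rk([(275,143),(272,233),(577,152),(573,242)],26); print(c,c.mean(0),ang(c[0]+c[1]-c[2]-c[3]))
c=rk([(275,143),(272,233),(577,152),(573,242)],34); print(c.mean(0))
E
```

```text
spots [[ 592.1   95.4]
 [ 589.    -4.9]
 [ 585.4 -104.7]]
[[ 674.6   39.7]
 [ 625.8   40.6]
 [ 671.8 -121.4]
 [ 623.  -118.9]] [648.8 -40. ] 89.01138528727017
[647.1 -39.6]
```

```bash
python3 -m creep '[[0.4,[1.2,-2.4,0],-1.5],[0.4,[2.4,-4.8,0],-3],[0.4,[3.6,-7.2,0],-4.5],[0.4,[4.8,-9.6,0],-6],[0.4,[6,-12,0],-7.5],[0.4,[7.2,-14.4,0],-9],[0.4,[8.4,-16.9,0],-10.5],[0.4,[9.6,-19.3,0],-12],[0.4,[10.8,-21.7,0],-13.5],[0.4,[11.7,-24.1,0],-15],[0.4,[11.7,-24.1,0],-15.75],[0.4,[11.7,-24.1,0],-15.75]]'; python3 -m creep '[[0.4,[0,0,3],0],[0.4,[0,0,6],0],[0.4,[0,0,6],0],[0.4,[0,0,6],0]]'; python3 go.py 648.8 -43 36 88.5
```

```text
clock: 22.35
eef_pos: [648.4, -42.7, 188.4]
eef_rot: [-3.139, -0.0, 1.546]
wrist_force: [-0.2, -0.3, 0.2]
finger_gap: 65.7
finger_force: 0.0
clock: 22.75
eef_pos: [648.6, -43.8, 130.1]
eef_rot: [-3.141, -0.0, 1.543]
wrist_force: [0.0, 0.1, 1.1]
finger_gap: 65.7
finger_force: 0.0
shift [0.08 0.02 9.41] turn -0.02
t 22.75 pos [648.6 -43.8 130.1] yaw [-179.9   -0.    88.4] gap 65.7 0.0 F [0.  0.1 1.1] j [-0.12  0.6   1.3  -0.    1.24 -0.1 ]
```

```bash
python3 -m creep '[[0.4,[0,0,3],0],[0.4,[0,0,6],0],[0.4,[0,0,8],0],[0.4,[0,0,9],0],[0.4,[0,0,9.3],0],[0.4,[0,0,9.3],0],[-0.3,[0,0,9.3],0],[-0.3,[0,0,9.3],0],[-0.3,[0,0,9.3],0],[-0.3,[0,0,9.3],0],[-0.3,[0,0,9.3],0]]' 50; python3 go.py 648.8 -43 36 88.5; python3 -m creep '[[-0.3,[0,0,-0.5],0],[-0.3,[0,0,-1.5],0],[-0.3,[0,0,-3],0],[-0.3,[0,0,-5],0],[-0.3,[0,0,-7],0],[-0.3,[0,0,-8],0],[-0.3,[0,0,-8],0],[-0.3,[0,0,-8],0]]' 50; python3 -c "
from h import *
cv2.imwrite('pics/s4.png',cv2.resize(manip.camera('side')[130:480,230:550,::-1],None,fx=1.6,fy=1.6))"; python3 go.py 488 330 116 -2.9
```

```text
clock: 23.85
eef_pos: [649.2, -43.4, 37.8]
eef_rot: [3.14, 0.0, 1.544]
wrist_force: [-0.8, 0.2, 5.1]
finger_gap: 47.8
finger_force: 50.0
shift [ 0.04 -0.04  0.18] turn -0.0
t 23.85 pos [649.2 -43.4  37.8] yaw [179.9   0.   88.5] gap 47.8 49.97030384838581 F [-0.8  0.2  5.1] j [-0.12  0.71  1.36 -0.    1.07 -0.1 ]
clock: 24.65
eef_pos: [648.4, -43.3, 116.4]
eef_rot: [-3.141, -0.0, 1.544]
wrist_force: [-0.5, 0.0, -6.6]
finger_gap: 48.0
finger_force: 50.0
shift [ 3.689e+01 -1.701e+01  2.000e-02] turn 18.28
t 24.7 pos [648.2 -43.3 115.9] yaw [-179.9   -0.    88.5] gap 47.4 49.95986055582762 F [ 0.   0.3 -6. ] j [-0.12  0.61  1.32 -0.    1.21 -0.1 ]
```

View pics/s4.png

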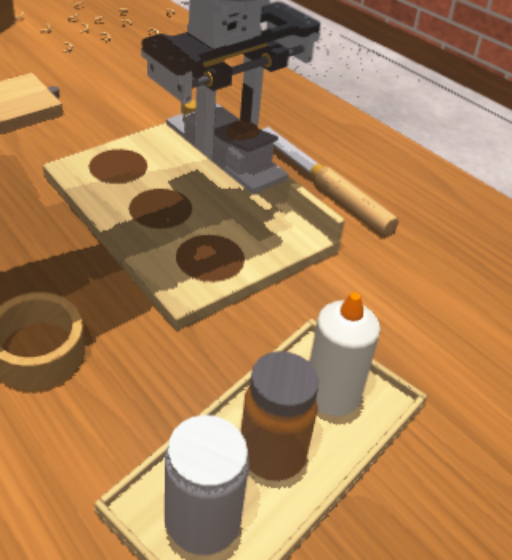

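The picture shows the tin, jar and bottle upright in the tray, the cork spots empty, and the plane held level above the rack. Now to the workpiece.

```bash
python3 -m creep '[[-0.3,[1,-0.5,-1],0.5],[-0.3,[4,-2,-2],2],[-0.3,[7.5,-3.5,-2],3.5],[-0.3,[11,-5.1,-2],5],[-0.3,[14.5,-6.8,-2],6.5],[-0.3,[18,-8.4,-2],8],[-0.3,[21.5,-10,-2],9.5],[-0.3,[25,-11.7,-2],11],[-0.3,[28.5,-13.3,-2],12.5],[-0.3,[32,-15,-2],14],[-0.3,[35,-16.4,-2],15.5],[-0.3,[36.9,-17.2,-2],17]]' 50; python3 -m creep '[[-0.3,[0,0,0],1],[-0.3,[0,0,0],1.3],[-0.3,[0,0,0],1.3],[-0.3,[0,0,0],1.3],[-0.3,[0,0,0],1.3]]' 50;python3 go.py 485.6 330.3 60 -2.9
```

```text
clock: 25.9
eef_pos: [485.0, 331.9, 135.9]
eef_rot: [3.141, 0.002, 0.057]
wrist_force: [0.2, -0.9, -5.2]
finger_gap: 47.6
finger_force: 50.0
clock: 26.4
eef_pos: [486.7, 329.6, 136.8]
eef_rot: [3.141, 0.0, -0.052]
wrist_force: [-0.0, 0.9, -6.6]
finger_gap: 48.0
finger_force: 50.0
shift [-0.12 -0.06  7.68] turn -0.01
t 26.4 pos [486.7 329.6 136.8] yaw [180.   0.  -3.] gap 48.0 49.95988246053457 F [-0.   0.9 -6.6] j [ 0.53  0.46  1.5  -0.    1.18  2.16]
```

Lower to about 4 mm above contact and look from the top camera.

```bash
python3 -m creep '[[-0.3,[-0.1,0,1.5],0],[-0.3,[-0.1,0,3.5],0],[-0.3,[-0.1,0,5.5],0],[-0.3,[-0.1,0,7.5],0],[-0.3,[-0.1,0,8.7],0],[-0.3,[-0.1,0,9.2],0],[-0.3,[-0.1,0,9.3],0],[-0.3,[-0.1,0,9.3],0]]' 50; python3 go.py 485.6 330.3 40 -2.9; python3 -c "
from h import *
a=manip.camera('top')[215:365,110:225,::-1];b=manip.camera('side')[150:270,130:290,::-1]
a=cv2.resize(a,None,fx=3,fy=3);b=cv2.resize(b,(440,330))
o=np.zeros((450,790,3),np.uint8);o[:450,:345]=a;o[:330,350:790]=b;cv2.imwrite('pics/b5.png',o)"
```

```text
clock: 27.2
eef_pos: [485.9, 330.3, 44.7]
eef_rot: [-3.141, -0.001, -0.052]
wrist_force: [-1.0, 0.4, -5.3]
finger_gap: 47.5
finger_force: 50.0
shift [-0.03  0.    0.47] turn -0.02
t 27.2 pos [485.9 330.3  44.7] yaw [-180.   -0.   -3.] gap 47.5 49.95988190174103 F [-1.   0.4 -5.3] j [0.53 0.58 1.56 0.   1.   2.16]
```

View pics/b5.png

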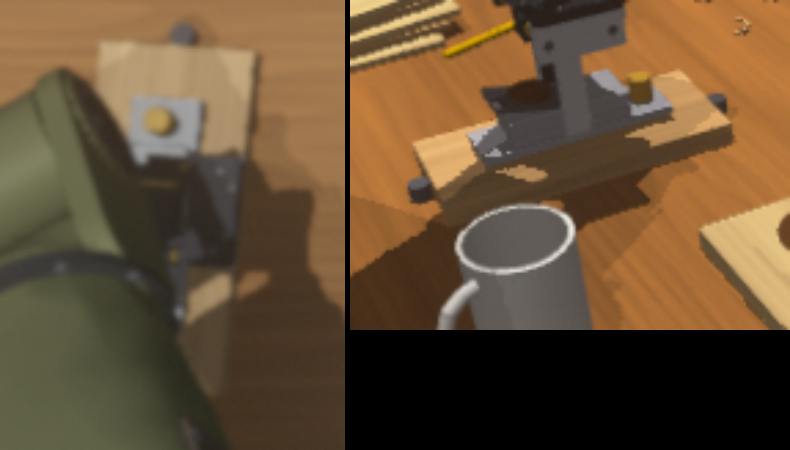

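The plane is over the middle of the workpiece, aligned with it, with the knob at crop (159,121). Lower gently in small steps.

```bash
python3 -c "
from h import *
print(w('top',[((159+.5)/3-.5+110,(121+.5)/3-.5+215)],66))"; python3 -m creep '[[-0.3,[0,0,0.1],0],[-0.3,[0,0,0.2],0],[-0.3,[0,0,0.3],0],[-0.3,[0,0,0.35],0],[-0.3,[0,0,0.4],0],[-0.3,[0,0,0.4],0],[-0.3,[0,0,0.4],0]]' 50; python3 go.py 485.6 330.3 40 -2.9
```

```text
[[548.65073406 321.22140491  66.        ]]
clock: 28.0
eef_pos: [485.6, 330.1, 39.9]
eef_rot: [-3.142, 0.0, -0.053]
wrist_force: [0.2, -0.3, -6.5]
finger_gap: 47.9
finger_force: 50.0
shift [ 0.   -0.02 -0.01] turn -0.02
t 28.0 pos [485.6 330.1  39.9] yaw [-180.    0.   -3.] gap 47.9 49.95984077453613 F [ 0.2 -0.3 -6.5] j [0.53 0.58 1.57 0.   0.99 2.16]
```

```bash
python3 -m creep '[[-0.3,[0,0,0.03],0],[-0.3,[0,0,0.06],0],[-0.3,[0,0,0.09],0],[-0.3,[0,0,0.1],0],[-0.3,[0,0,0.1],0]]' 50; python3 -m creep '[[-0.3,[0,0,0.03],0],[-0.3,[0,0,0.06],0],[-0.3,[0,0,0.09],0],[-0.3,[0,0,0.1],0],[-0.3,[0,0,0.1],0]]' 50
```

```text
clock: 28.5
eef_pos: [485.6, 330.1, 39.8]
eef_rot: [-3.142, -0.0, -0.052]
wrist_force: [-5.3, -2.6, 7.0]
finger_gap: 47.3
finger_force: 50.0
clock: 29.0
eef_pos: [485.7, 330.1, 39.8]
eef_rot: [-3.142, -0.001, -0.052]
wrist_force: [-9.7, -6.4, 19.0]
finger_gap: 47.8
finger_force: 50.0
```

Contact made. Ease back the pressing, then release.

```bash
python3 -m creep '[[-0.3,[0,0,-0.06],0],[-0.3,[0,0,-0.12],0],[-0.3,[0,0,-0.12],0]]' 50; python3 -m creep '[[0.35,[0,0,0],0],[0.35,[0,0,0],0],[0.35,[0,0,0],0],[0.35,[0,0,0],0],[0.35,[0,0,-1],0],[0.35,[0,0,-4],0],[0.35,[0,0,-8],0],[0.35,[0,0,-12],0],[0.35,[0,0,-15],0],[0.35,[0,0,-16],0],[0.35,[0,0,-16],0]]' 35; python3 go.py 573.7 -300 200 9.8
```

```text
clock: 29.3
eef_pos: [485.6, 330.2, 39.8]
eef_rot: [-3.142, -0.0, -0.052]
wrist_force: [-6.3, -3.0, 7.7]
finger_gap: 47.5
finger_force: 50.0
clock: 30.4
eef_pos: [485.8, 330.3, 200.4]
eef_rot: [-3.14, -0.002, -0.053]
wrist_force: [0.1, 0.3, 0.1]
finger_gap: 63.4
finger_force: 0.0
shift [ 1.208e+01  6.248e+01 -2.000e-02] turn -2.56
t 30.4 pos [485.8 330.3 200.4] yaw [-1.799e+02 -1.000e-01 -3.000e+00] gap 63.4 0.0 F [0.1 0.3 0.1] j [0.53 0.4  1.44 0.   1.31 2.16]
```

```bash
python3 -m creep '[[0.4,[0.6,3,0],0],[0.4,[1.5,7.5,0],-0.5],[0.4,[2.4,12.5,0],-1],[0.4,[3.4,17.5,0],-1.5],[0.4,[4.3,22.5,0],-2],[0.4,[5.3,27.5,0],-2.5],[0.4,[6.3,32.5,0],-2.55],[0.4,[7.2,37.5,0],-2.55],[0.4,[8.2,42.5,0],-2.55],[0.4,[9.2,47.5,0],-2.55],[0.4,[10.2,52.5,0],-2.55],[0.4,[11.1,57.5,0],-2.55]]' 30; python3 -m creep '[[0.4,[0.5,3,0],0],[0.4,[1,5,0],0],[0.4,[1,5,0],0],[0.4,[1,5,0],0]]' 30; python3 go.py 574.2 -300.7 80 9.8; python3 - <<'E'
from h import *
im=manip.camera('top'); cv2.imwrite('pics/b6.png',cv2.resize(im[215:365,110:225,::-1],None,fx=4,fy=4,interpolation=2))
E
```

```text
clock: 31.6
eef_pos: [564.4, -242.7, 196.9]
eef_rot: [-3.14, 0.002, 0.17]
wrist_force: [0.5, 0.5, 0.4]
finger_gap: 65.5
finger_force: 0.0
clock: 32.0
eef_pos: [582.8, -288.0, 197.1]
eef_rot: [-3.14, 0.002, 0.17]
wrist_force: [0.0, -0.5, -0.5]
finger_gap: 65.7
finger_force: 0.0
shift [-1.04  1.13 11.71] turn -0.02
t 32.0 pos [ 582.8 -288.   197.1] yaw [-1.799e+02  1.000e-01  9.700e+00] gap 65.7 0.0 F [ 0.  -0.5 -0.5] j [-0.52  0.54  1.23  0.    1.37  0.89]
```

View pics/b6.png

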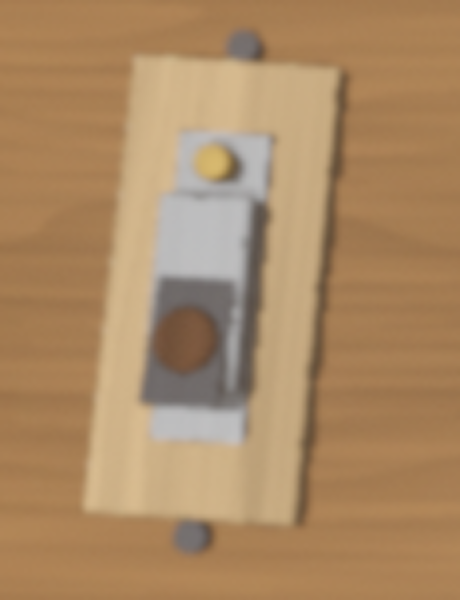

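The plane lies sole down along the workpiece, plate centre (211,286) against board centre (214,290), so within about 3 mm. Now return the bottle.

```bash
python3 -m creep '[[0.4,[-0.5,0.6,0],0],[0.4,[-1,1.1,0],0],[0.4,[-1,1.1,0],0],[0.4,[-1,1.1,0],0]]' 30; python3 go.py 574.2 -300.7 80 9.8
```

```text
clock: 32.45
eef_pos: [575.2, -301.0, 199.4]
eef_rot: [3.141, -0.0, 0.17]
wrist_force: [-0.4, -0.2, -0.4]
finger_gap: 65.4
finger_force: 0.0
shift [-0.09 -0.05 11.94] turn -0.02
t 32.45 pos [ 575.2 -301.   199.4] yaw [180.   -0.    9.7] gap 65.4 0.0 F [-0.4 -0.2 -0.4] j [-0.54  0.54  1.23  0.    1.37  0.86]
```

```bash
python3 -m creep '[[0.4,[-0.1,0,3],0],[0.4,[-0.1,0,6],0],[0.4,[-0.1,0,8.5],0],[0.4,[-0.1,0,10.5],0],[0.4,[-0.1,0,11.6],0],[0.4,[-0.1,0,11.9],0],[0.4,[-0.1,0,11.9],0],[-0.3,[-0.1,0,11.9],0],[-0.3,[-0.1,0,11.9],0],[-0.3,[-0.1,0,11.9],0],[-0.3,[-0.1,0,11.9],0],[-0.3,[-0.1,0,11.9],0]]' 30; python3 -m creep '[[-0.3,[0,0,0],0],[-0.3,[0,0,-1],0],[-0.3,[0,0,-3],0],[-0.3,[0,0,-5],0],[-0.3,[0,0,-7],0],[-0.3,[0,0,-9],0],[-0.3,[0,0,-9],0],[-0.3,[0,0,-9],0]]' 30; python3 go.py 592 95.3 170 -2
```

```text
clock: 33.65
eef_pos: [574.8, -301.3, 81.1]
eef_rot: [3.141, -0.001, 0.17]
wrist_force: [-0.7, 1.2, 5.1]
finger_gap: 51.3
finger_force: 30.0
clock: 34.45
eef_pos: [574.1, -301.1, 169.7]
eef_rot: [-3.141, 0.0, 0.17]
wrist_force: [-0.0, -0.8, -3.5]
finger_gap: 51.4
finger_force: 30.0
shift [ 8.460e+00 -3.876e+01 -2.000e-02] turn 2.35
t 34.45 pos [ 574.1 -301.1  169.7] yaw [-180.     0.     9.7] gap 51.4 29.977059288066812 F [-0.  -0.8 -3.5] j [-0.54  0.56  1.27  0.    1.31  0.86]
```

```bash
python3 -m creep '[[-0.3,[0.3,-1.6,0],0],[-0.3,[1.1,-5,0],0.5],[-0.3,[2,-9,0],1],[-0.3,[2.8,-13,0],1.4],[-0.3,[3.7,-17,0],1.8],[-0.3,[4.6,-21,0],2.1],[-0.3,[5.5,-25,0],2.35],[-0.3,[6.3,-29,0],2.35],[-0.3,[7.2,-33,0],2.35],[-0.3,[8,-36.5,0],2.35],[-0.3,[8.4,-38.4,0],2.35],[-0.3,[8.5,-38.8,0],2.35]]' 30; python3 -m creep '[[-0.3,[0,0,0],0],[-0.3,[0,0,0],0],[-0.3,[0,0,0],0]]' 30; python3 go.py 592 95.3 93.1 -2
```

```text
clock: 35.65
eef_pos: [591.5, 98.4, 168.9]
eef_rot: [-3.142, 0.002, -0.032]
wrist_force: [-0.2, -2.1, -2.7]
finger_gap: 51.6
finger_force: 30.0
clock: 35.95
eef_pos: [592.4, 94.7, 169.9]
eef_rot: [3.141, 0.0, -0.036]
wrist_force: [-0.4, -0.4, -2.0]
finger_gap: 51.2
finger_force: 30.0
shift [-0.04 -0.06  7.68] turn -0.02
t 35.95 pos [592.4  94.7 169.9] yaw [180.    0.   -2.1] gap 51.2 29.977205223112833 F [-0.4 -0.4 -2. ] j [ 0.1   0.45  1.43 -0.    1.26  1.7 ]
```

```bash
python3 -m creep '[[-0.3,[0,-0.05,1.5],0],[-0.3,[0,-0.05,3.5],0],[-0.3,[0,-0.05,5.3],0],[-0.3,[0,-0.05,6.5],0],[-0.3,[0,-0.05,7.1],0],[-0.3,[0,-0.05,7.4],0],[-0.3,[0,-0.05,7.5],0],[-0.3,[0,-0.05,7.6],0],[-0.3,[0,-0.05,7.7],0],[-0.3,[0,-0.05,7.7],0],[-0.3,[0,-0.05,7.7],0]]' 30;python3 go.py 592 95.3 93.1 -2
```

```text
clock: 37.05
eef_pos: [592.6, 96.2, 93.4]
eef_rot: [-3.142, -0.0, -0.035]
wrist_force: [0.2, -0.4, -2.1]
finger_gap: 51.2
finger_force: 30.0
shift [-0.06  0.09  0.03] turn -0.0
t 37.05 pos [592.6  96.2  93.4] yaw [-180.   -0.   -2.] gap 51.2 29.97720007871976 F [ 0.2 -0.4 -2.1] j [ 0.1   0.54  1.5  -0.    1.11  1.71]
```

```bash
python3 -m creep '[[-0.3,[0,0.05,0.04],0],[-0.3,[0,0.05,0.08],0],[-0.3,[0,0.05,0.1],0],[-0.3,[0,0.05,0.1],0]]' 30; python3 -m creep '[[0.4,[0,0,0],0],[0.4,[0,0,0],0],[0.4,[0,0,0],0],[0.4,[0,0,-1],0],[0.4,[0,0,-4],0],[0.4,[0,0,-8],0],[0.4,[0,0,-11],0],[0.4,[0,0,-11],0],[0.4,[0,0,-11],0]]'; python3 go.py 490.8 -314.9 205 9.8
```

```text
clock: 37.45
eef_pos: [592.9, 95.9, 93.1]
eef_rot: [-3.141, -0.001, -0.035]
wrist_force: [-1.8, 2.8, 6.1]
finger_gap: 51.3
finger_force: 30.0
clock: 38.35
eef_pos: [592.5, 95.6, 202.7]
eef_rot: [-3.141, -0.001, -0.035]
wrist_force: [0.2, -0.2, -0.7]
finger_gap: 65.8
finger_force: 0.0
shift [-8.72 41.38 -0.24] turn -2.36
t 38.35 pos [592.5  95.6 202.7] yaw [-1.8e+02 -1.0e-01 -2.0e+00] gap 65.8 0.0 F [ 0.2 -0.2 -0.7] j [ 0.1   0.42  1.39 -0.    1.32  1.7 ]
```

Now the jar; it was released at (490.8, -314.9) with TCP z 59.

```bash
python3 -m creep '[[0.6,[-0.8,3.8,0],0],[0.6,[-1.6,7.6,0],-0.5],[0.6,[-2.4,11.4,0],-1],[0.6,[-3.2,15.2,0],-1.5],[0.6,[-4,19,0],-2],[0.6,[-4.8,22.8,0],-2.35],[0.6,[-5.6,26.6,0],-2.35],[0.6,[-6.4,30.4,0],-2.35],[0.6,[-7.2,34.2,0],-2.35],[0.6,[-8,38,0],-2.35],[0.6,[-8.7,41.4,0],-2.35],[0.6,[-8.7,41.4,0],-2.35]]' 35; python3 -m creep '[[0.6,[0,0,0],0],[0.6,[0,0,0],0],[0.6,[0,0,0],0]]'; python3 go.py 490.8 -314.9 59 9.8
```

```text
clock: 39.55
eef_pos: [489.3, -318.1, 200.4]
eef_rot: [-3.14, 0.002, 0.166]
wrist_force: [0.8, 0.2, 0.2]
finger_gap: 75.3
finger_force: 0.0
clock: 39.85
eef_pos: [491.3, -314.0, 201.9]
eef_rot: [-3.141, 0.0, 0.171]
wrist_force: [0.2, -0.5, -1.2]
finger_gap: 74.9
finger_force: 0.0
shift [-0.06  0.08 14.29] turn 0.0
t 39.85 pos [ 491.3 -314.   201.9] yaw [-180.     0.     9.8] gap 74.9 0.0 F [ 0.2 -0.5 -1.2] j [-0.63  0.39  1.44  0.    1.31  0.77]
```

```bash
python3 -m creep '[[0.6,[0,0.1,3],0],[0.6,[0,0.1,6],0],[0.6,[0,0.1,9],0],[0.6,[0,0.1,11.5],0],[0.6,[0,0.1,13.4],0],[0.6,[0,0.1,14.2],0],[0.6,[0,0.1,14.2],0],[-0.2,[0,0.1,14.2],0],[-0.2,[0,0.1,14.2],0],[-0.2,[0,0.1,14.2],0],[-0.2,[0,0.1,14.2],0],[-0.2,[0,0.1,14.2],0]]' 35; python3 -m creep '[[-0.2,[0,0,0],0],[-0.2,[0,0,-1],0],[-0.2,[0,0,-3],0],[-0.2,[0,0,-5],0],[-0.2,[0,0,-7],0],[-0.2,[0,0,-9],0],[-0.2,[0,0,-9],0],[-0.2,[0,0,-9],0]]' 35; python3 go.py 589 -5 150 -2
```

```text
clock: 41.05
eef_pos: [491.6, -316.0, 61.2]
eef_rot: [3.141, -0.001, 0.17]
wrist_force: [-1.4, 3.4, 6.8]
finger_gap: 57.0
finger_force: 35.0
clock: 41.85
eef_pos: [491.0, -316.0, 149.9]
eef_rot: [3.142, 0.0, 0.17]
wrist_force: [-0.1, -0.0, -3.8]
finger_gap: 57.0
finger_force: 35.0
shift [ 1.492e+01 -2.899e+01 -2.000e-02] turn 2.35
t 41.85 pos [ 491.  -316.   149.9] yaw [180.    0.    9.7] gap 57.0 34.99854626774322 F [-0.1 -0.  -3.8] j [-0.63  0.44  1.5  -0.    1.2   0.77]
```

```bash
python3 -m creep '[[-0.2,[0.8,-1.6,0],0],[-0.2,[2.5,-4.8,0],0.5],[-0.2,[4.4,-8.5,0],1],[-0.2,[6.3,-12.2,0],1.4],[-0.2,[8.2,-16,0],1.8],[-0.2,[10.1,-19.7,0],2.1],[-0.2,[12,-23.4,0],2.35],[-0.2,[13.6,-26.5,0],2.35],[-0.2,[14.6,-28.4,0],2.35],[-0.2,[14.9,-29,0],2.35],[-0.2,[14.9,-29,0],2.35],[-0.2,[14.9,-29,0],2.35]]' 35; python3 -m creep '[[-0.2,[0,0,0],0],[-0.2,[0,0,0],0]]' ; python3 go.py 589 -5 73 -2
```

```text
clock: 43.05
eef_pos: [588.6, -5.5, 149.6]
eef_rot: [3.141, 0.001, -0.035]
wrist_force: [-0.7, -0.9, -3.3]
finger_gap: 57.3
finger_force: 35.0
clock: 43.25
eef_pos: [588.8, -5.9, 150.2]
eef_rot: [3.142, -0.0, -0.036]
wrist_force: [-0.1, 0.9, -3.9]
finger_gap: 56.9
finger_force: 35.0
shift [ 0.01 -0.09  7.72] turn -0.02
t 43.25 pos [588.8  -5.9 150.2] yaw [180.   -0.   -2.1] gap 56.9 34.99851910339203 F [-0.1  0.9 -3.9] j [-0.07  0.45  1.48 -0.    1.21  1.54]
```

```bash
python3 -m creep '[[-0.2,[0,-0.05,1.5],0],[-0.2,[0,-0.05,3.5],0],[-0.2,[0,-0.05,5.3],0],[-0.2,[0,-0.05,6.5],0],[-0.2,[0,-0.05,7.1],0],[-0.2,[0,-0.05,7.4],0],[-0.2,[0,-0.05,7.5],0],[-0.2,[0,-0.05,7.6],0],[-0.2,[0,-0.05,7.7],0],[-0.2,[0,-0.05,7.7],0],[-0.2,[0,-0.05,7.7],0]]' 35;python3 go.py 589 -5 73 -2
```

```text
clock: 44.35
eef_pos: [589.1, -4.5, 73.4]
eef_rot: [3.142, -0.0, -0.035]
wrist_force: [-0.4, -0.3, -3.9]
finger_gap: 57.1
finger_force: 35.0
shift [-0.01  0.05  0.04] turn -0.0
t 44.35 pos [589.1  -4.5  73.4] yaw [180.  -0.  -2.] gap 57.1 34.99842572724447 F [-0.4 -0.3 -3.9] j [-0.07  0.54  1.54 -0.    1.06  1.54]
```

```bash
python3 -m creep '[[-0.2,[0,0.05,0.04],0],[-0.2,[0,0.05,0.08],0],[-0.2,[0,0.05,0.1],0],[-0.2,[0,0.05,0.1],0]]' 35; python3 -m creep '[[0.5,[0,0,0],0],[0.5,[0,0,0],0],[0.5,[0,0,0],0],[0.5,[0,0,-1],0],[0.5,[0,0,-4],0],[0.5,[0,0,-8],0],[0.5,[0,0,-12],0],[0.5,[0,0,-12],0],[0.5,[0,0,-12],0]]'; python3 go.py 406 -329.7 193 9.8
```

```text
clock: 44.75
eef_pos: [589.2, -4.7, 73.2]
eef_rot: [-3.141, -0.001, -0.035]
wrist_force: [-3.9, 4.0, 8.5]
finger_gap: 57.3
finger_force: 35.0
clock: 45.65
eef_pos: [589.2, -5.1, 193.2]
eef_rot: [3.141, -0.002, -0.035]
wrist_force: [0.5, 0.5, -0.4]
finger_gap: 70.5
finger_force: 0.0
shift [-1.717e+01  3.309e+01 -1.000e-02] turn -2.36
t 45.65 pos [589.2  -5.1 193.2] yaw [ 1.8e+02 -1.0e-01 -2.0e+00] gap 70.5 0.0 F [ 0.5  0.5 -0.4] j [-0.07  0.41  1.44 -0.    1.29  1.54]
```

Finally the tin, released at TCP z 71.

```bash
python3 -m creep '[[0.6,[-1.9,3.7,0],0],[0.6,[-3.8,7.4,0],-0.5],[0.6,[-5.7,11,0],-1],[0.6,[-7.6,14.7,0],-1.5],[0.6,[-9.5,18.4,0],-2],[0.6,[-11.4,22.1,0],-2.35],[0.6,[-13.3,25.7,0],-2.35],[0.6,[-15.2,29.4,0],-2.35],[0.6,[-17.2,33.1,0],-2.35],[0.6,[-17.2,33.1,0],-2.35],[0.6,[-17.2,33.1,0],-2.35],[0.6,[-17.2,33.1,0],-2.35]]' 35; python3 go.py 406 -329.7 71 9.8
```

```text
clock: 46.85
eef_pos: [405.7, -328.9, 191.5]
eef_rot: [-3.141, 0.001, 0.171]
wrist_force: [0.4, -0.3, 0.5]
finger_gap: 75.2
finger_force: 0.0
shift [ 0.02  0.1  12.05] turn -0.0
t 46.85 pos [ 405.7 -328.9  191.5] yaw [-179.9    0.     9.8] gap 75.2 0.0 F [ 0.4 -0.3  0.5] j [-0.75  0.26  1.63  0.    1.24  0.65]
```

```bash
python3 -m creep '[[0.6,[0,0.1,3],0],[0.6,[0,0.1,6],0],[0.6,[0,0.1,8.5],0],[0.6,[0,0.1,10.5],0],[0.6,[0,0.1,11.6],0],[0.6,[0,0.1,12],0],[0.6,[0,0.1,12],0],[-0.2,[0,0.1,12],0],[-0.2,[0,0.1,12],0],[-0.2,[0,0.1,12],0],[-0.2,[0,0.1,12],0],[-0.2,[0,0.1,12],0]]' 35; python3 -m creep '[[-0.2,[0,0,0],0],[-0.2,[0,0,-1],0],[-0.2,[0,0,-3],0],[-0.2,[0,0,-5],0],[-0.2,[0,0,-7],0],[-0.2,[0,0,-9],0],[-0.2,[0,0,-9],0],[-0.2,[0,0,-9],0]]' 35; python3 go.py 585.4 -104.8 160 -2
```

```text
clock: 48.05
eef_pos: [405.9, -330.9, 72.9]
eef_rot: [3.141, -0.001, 0.17]
wrist_force: [-0.4, 3.2, 6.4]
finger_gap: 59.3
finger_force: 35.0
clock: 48.85
eef_pos: [405.4, -330.6, 161.8]
eef_rot: [-3.142, 0.0, 0.17]
wrist_force: [-0.9, 0.1, -2.0]
finger_gap: 59.6
finger_force: 35.0
shift [ 21.55 -19.22   0.18] turn 2.35
t 48.85 pos [ 405.4 -330.6  161.8] yaw [-180.     0.     9.7] gap 59.6 34.95577664114535 F [-0.9  0.1 -2. ] j [-0.75  0.3   1.67 -0.    1.18  0.65]
```

Rack contact is expected at TCP z ≈ 85.

```bash
python3 -m creep '[[-0.2,[1.5,-1.4,0],0],[-0.2,[4.2,-3.7,0],0.5],[-0.2,[7.2,-6.4,0],1],[-0.2,[10.2,-9.1,0],1.4],[-0.2,[13.2,-11.8,0],1.8],[-0.2,[16.2,-14.5,0],2.1],[-0.2,[19,-17,0],2.35],[-0.2,[20.9,-18.7,0],2.35],[-0.2,[21.5,-19.2,0],2.35],[-0.2,[21.5,-19.2,0],2.35],[-0.2,[21.5,-19.2,0],2.35],[-0.2,[21.5,-19.2,0],2.35]]' 35; python3 go.py 585.4 -104.8 85 -2
```

```text
clock: 50.05
eef_pos: [584.5, -106.2, 161.9]
eef_rot: [3.142, 0.0, -0.036]
wrist_force: [-0.2, 0.0, -2.9]
finger_gap: 59.4
finger_force: 35.0
shift [ 0.09 -0.14  7.69] turn -0.02
t 50.05 pos [ 584.5 -106.2  161.9] yaw [180.    0.   -2.1] gap 59.4 34.95604553259909 F [-0.2  0.  -2.9] j [-0.24  0.45  1.46 -0.    1.24  1.37]
```

```bash
python3 -m creep '[[-0.2,[0,-0.1,1.5],0],[-0.2,[0,-0.1,3.5],0],[-0.2,[0,-0.1,5.3],0],[-0.2,[0,-0.1,6.5],0],[-0.2,[0,-0.1,7.1],0],[-0.2,[0,-0.1,7.4],0],[-0.2,[0,-0.1,7.5],0],[-0.2,[0,-0.1,7.6],0],[-0.2,[0,-0.1,7.7],0],[-0.2,[0,-0.1,7.7],0],[-0.2,[0,-0.1,7.7],0]]' 35;python3 go.py 585.4 -104.8 85 -2
```

```text
clock: 51.15
eef_pos: [585.2, -104.1, 85.3]
eef_rot: [3.142, -0.0, -0.035]
wrist_force: [-0.3, 0.1, -2.1]
finger_gap: 59.4
finger_force: 35.0
shift [0.03 0.06 0.03] turn -0.0
t 51.15 pos [ 585.2 -104.1   85.3] yaw [180.  -0.  -2.] gap 59.4 34.95608744211495 F [-0.3  0.1 -2.1] j [-0.24  0.53  1.52 -0.    1.09  1.37]
```

Set down, release, rise and then move clear toward the workpiece side for a final look.

```bash
python3 -m creep '[[-0.2,[0,0.05,0.04],0],[-0.2,[0,0.05,0.08],0],[-0.2,[0,0.05,0.1],0],[-0.2,[0,0.05,0.1],0]]' 35; python3 -m creep '[[0.5,[0,0,0],0],[0.5,[0,0,0],0],[0.5,[0,0,0],0],[0.5,[0,0,-1],0],[0.5,[0,0,-4],0],[0.5,[0,0,-8],0],[0.5,[0,0,-12],0],[0.5,[0,0,-14],0],[0.5,[0,0,-14],0]]'; python3 -m creep '[[0.5,[-3,3,0],0],[0.5,[-6,6,0],0],[0.5,[-9,9,0],0],[0.5,[-11,12,0],0],[0.5,[-13,15,0],0],[0.5,[-15,18,0],0],[0.5,[-17,20,0],0],[0.5,[-17,20,0],0],[0.5,[-17,20,0],0],[0.5,[-17,20,0],0]]'; python3 - <<'E'
from h import *
a=manip.camera('top');b=manip.camera('side')
cv2.imwrite('pics/f1.png',np.hstack([cv2.resize(a[150:390,110:410,::-1],(400,320)),cv2.resize(b[:,:,::-1],(400,320))]))
cv2.imwrite('pics/f2.png',cv2.resize(a[165:295,235:415,::-1],None,fx=4,fy=4,interpolation=2))
E
```

```text
clock: 51.55
eef_pos: [585.4, -104.6, 84.9]
eef_rot: [3.142, -0.001, -0.035]
wrist_force: [-1.6, 2.4, 5.9]
finger_gap: 59.8
finger_force: 35.0
clock: 52.45
eef_pos: [586.0, -104.9, 228.1]
eef_rot: [3.14, -0.006, -0.035]
wrist_force: [0.7, 0.1, 0.2]
finger_gap: 70.4
finger_force: 0.0
clock: 53.45
eef_pos: [408.5, -297.9, 223.7]
eef_rot: [-3.141, 0.0, -0.035]
wrist_force: [0.7, 0.1, 0.2]
finger_gap: 70.4
finger_force: 0.0
```

View pics/f1.png

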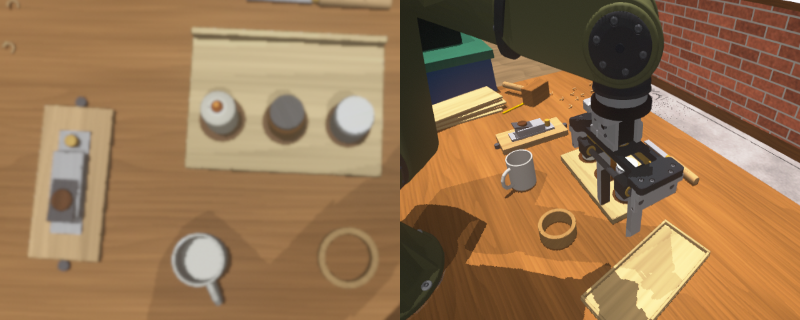

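View pics/f2.png

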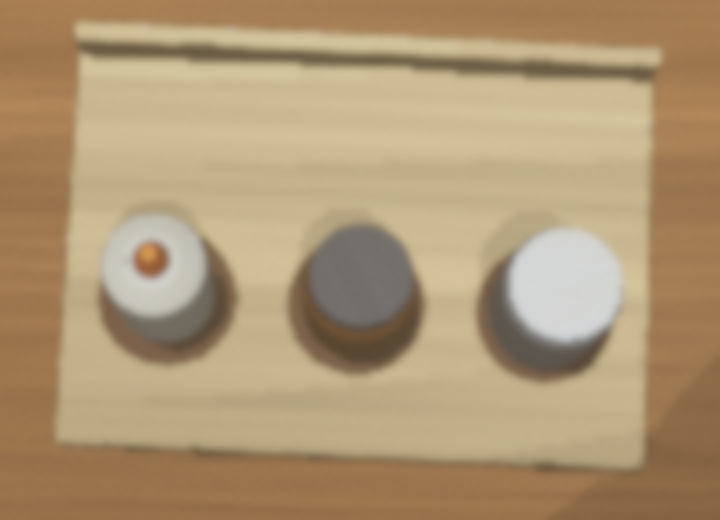

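The bottle, jar and tin stand on their original spots, with nozzle (151,259), cap (361,275) and tin top (565,285) matching the starting positions. The plane is on the workpiece, and the mug and tape are where they were.

```bash
python3 -c "
from cell import manip
print(manip.sign_off())"
```

```text
the job is handed in; nothing more can be done
None
```

The job is done and handed in at about 54 s: the plane lies sole down along the middle of the workpiece (within about 3 mm), the bottle, jar and tin stand upright on their original cork spots, and nothing was knocked over; the mug and tape are unmoved, and nothing came near the chisel, though I did not check its position at the end.

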